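# Fish the screwdriver out from under the tray cover and hold it up

### The job

The screwdriver lies in the metal tool tray with its blade under the fixed cover, and it is longer than the opening: take it by the handle, tilt it and draw it out diagonally through the opening, then hold it up level over the tray, everything of it at least 10 cm above the tray's cover. Finish while still holding it there, still, in the gripper. Leave the tray standing where it is (do not pry or drag it) and the spanner and the things round about alone.

Things in the scene. Friction and masses are not known exactly. Their poses are not given: they have to be found in the camera images.
- tray: Grey sheet-metal tool tray, loose, about 2 kg, 248 (x) by 242 (y) by 58 mm high. Origin: on the underside, below the middle of its wide bay; x along the bay toward the cover. Floor and walls 4 mm thick. Wide bay inside: x -120 to 120, y -85 to 85 mm, roofed by metal sheet except for an opening 135 by 170 mm. Beside it (y -149 to -89) a narrow open bay, walls 54 mm high.
- cover_edge (a point): Middle of the cover's edge at the opening, on its top face (tray x 35, y 0, z 58 mm). The cover, 4 mm thick (underside at z 54), roofs the wide bay from here to the end wall at x 120.
- lip_edge (a point): Middle of the opposite edge of the opening, on its top face (tray x -100, y 0, z 58 mm). A fixed lip, 4 mm thick, roofs the bay's handle end from here to the end wall at x -120.
- screwdriver: Screwdriver, red handle (100 mm long, 26 mm thick) and steel shank (100 mm, 6 mm thick), 0.07 to 0.13 kg. Lies flat on the wide bay's floor, axis 13 mm above it, roughly along the bay, handle in the opening, 64 to 76 mm of the shank under the cover. Balances about 48 mm from the handle end: grip it there. Origin mid-length on the underside; its x, y axes are not along the tool, use the points.
- blade_tip (a point): Tip of the blade, on the screwdriver's axis.
- handle_end (a point): Butt of the handle, on the screwdriver's axis, 199 mm from blade_tip.
- shank_mid (a point): Middle of the screwdriver's length, on its axis; the z axis of this point runs along the tool from handle to blade.
- spanner: Steel spanner, 200 mm long, 9 mm thick, lying in the tray's narrow side bay: leave it there. Origin at its middle, underside.
- cutter: Yellow snap-off cutter lying on the table at the left, 160 mm long, 14 mm thick: leave alone.
- tape_roll: Roll of brown tape, 110 mm across, 48 mm high, on the table at the left: leave alone.
- label_roll: Roll of white labels, 100 mm across, 60 mm high, at the left: leave alone.
- marker: Felt marker, 133 mm long, 14 mm thick, lying at the left: leave alone.
- sugar_jar: Glass jar with dark lid, 90 mm across, 140 mm high, standing at the right: leave alone.
- cap_tub: Open white tub of crown caps, 116 mm across, 68 mm high, standing at the right: leave alone.

How it is judged:
By the outcome, as a careful person would: the job done as asked, in the order asked, and still so for the second after the job is handed in, while the arm keeps its last pose, push and grip.
It also fails if it takes over 38 s, if anything falls off the work surface, if the arm or the gripper's body presses on something with over 40 N, if the wrist force passes 120 N, or if a joint passes its speed limit or range.

### The arm

A 6-joint arm with a two-finger parallel gripper is mounted at the origin on a cart in front of the work surface, level with it; the furniture and walls round the work are solid. World frame = base frame: x ahead of the robot, y to its left, z up, the work surface at z = 0. Lengths are in m, angles in rad, forces in N, time in s.
With the tool pointing down it reaches from about 0.375 to 0.925 m from the base axis. Payload 5.7 kg.
Tool frame: the origin (TCP) lies on the mounting face of the last link; the fingertips stand 182 mm ahead of it and the grasp point (between the pads) lies 163 mm ahead of it (bot.finger_overhang is the z of the fingertips in the tool frame, in m); z points along the fingers, y is the line along which they close (so a half turn about z gives the same grasp; the last joint's range is limited). The gripper opens to 88 mm and grips with 3 to 60 N. Pads are 20 mm wide; open, the fingers measure 115 mm over their backs; the gripper's body (75 mm by 178 mm) begins 61 mm behind the grasp point.
Start: joints at [-1.296, 0.359, 1.51, -0, 1.272, -0.115], TCP at [0.228, -0.555, 0.405] pointing down, gripper open.
Joint ranges: [-2.97, 2.97], [-1.01, 2.36], [0.21, 2.38], [-0.96, 4.11], [0.2, 2.71], [-2.98, 2.98]. Speed limits (rad/s): [2.39, 2.39, 3.14, 3.14, 3.14, 3.14].

### API

Orientations are given as a 3x3 rotation matrix whose columns are the frame's x, y, z axes.
In Python, from plant import bot gives the robot as it stands. The module is installed in compiled form; this text tells all that it offers.
- The arm moves only by the tool servo_tool, never from a script. Its argument "motion" is one flat list of numbers, 7 for each row, row after row: the shift along the tool's x, y, z in mm, then the turn, a rotation vector about the tool's x, y, z in rad, then the finger opening in mm, from 0 to 87.8. In form: [x, y, z, wx, wy, wz, claw, x, y, z, wx, wy, wz, claw, ...]. A call has 1 to 12 rows; each row shifts and turns the commanded pose from where the row before left it, along the tool's axes as they then stand; what a row does not reach is not made up. A row lasts 1/8 s, in which the tool goes at most 62.5 mm and 10.7 degrees, less where a joint would pass 70% of its speed; a pose out of reach is approached as far as the arm can. A call with a gripper value outside its range is refused whole. The fingers move at their own pace and stop on an object; "grip_force" is the grip in N (left out, the last holds). Time passes only in rows, so rows that do not move let the fingers close. It gives the time, the measured TCP pose, the force, the opening and the grip force at its end, in the units of the state.
- bot.state(): the state, without advancing time (a new reading comes with each control period).
- bot.get_image(name): name is "scene" or "top" or "wrist"; returns a dict with "image" (400x640x3 uint8, blue, green, red), "fx", "fy", "cx", "cy" (pixels), "R" (3x3) and "t" (3): a world point X has camera coordinates R X + t. Camera axes: x right, y down, z forward; pixel columns grow to the right and rows downward; lengths in m; the calibration is good to about 2 mm. A picture is of the moment at which its call begins. There is no depth.
- bot.finish_job(): hands the job in; it is judged then, once.
The state is a dict: "clock": time; "qpos": joint angles; "joint_velocities": joint speeds; "tau": joint torques, N m; "eef_pos": TCP position; "tool_rot": TCP orientation; "contact_force": force on the tool from outside, world axes, zero at the start; "torque": the same for the moment, N m; "grip_width": finger opening in m; "grasp_force": force on a finger pad.
Only numpy, scipy, OpenCV 4.12 (cv2) and the standard library are available. Lean on these libraries where they do the work, as an engineer would, in place of code of your own. Each camera call takes 0.05 s, during which the arm holds its last target. There are 200 camera calls.

## Working session

There is one attempt and no reset: what is moved stays moved. The work goes in short steps, Python scripts to look and compute and a tool call to move; the robot and the scene stay as the last step left them, time stands still between calls to the robot, and variables do not carry over. Pictures are saved under pics/ and viewed, at most 10 in all, crops included, and the job is handed in when it is done.

Besides the shell and the picture viewer there is one more tool, called after "Request:" as a command line: name --argument value ..., lists and objects as JSON in quotes. servo_tool: Moves the arm, as the interface text tells. Its arguments: {"type":"object","properties":{"motion":{"type":"array","items":{"type":"number"}},"grip_force":{"type":"number"}},"required":["motion"]}

```bash
mkdir -p pics
cat > h.py <<'E'
import numpy as np, cv2, pickle
from plant import bot
def grab(n,f):
    d=bot.get_image(n); cv2.imwrite(f'pics/{f}.png',d['image']); pickle.dump(d,open(f'pics/{f}.pkl','wb')); return d
def ray(d,u,v,z):
    r=np.array([(u-d['cx'])/d['fx'],(v-d['cy'])/d['fy'],1.]); R=np.array(d['R']);t=np.array(d['t'])
    c=-R.T@t; w=R.T@r; return c+w*(z-c[2])/w[2]
def proj(d,X):
    p=np.array(d['R'])@X+np.array(d['t']); return d['fx']*p[0]/p[2]+d['cx'],d['fy']*p[1]/p[2]+d['cy']
E
python3 - <<'E'
from h import *
for n in ('top','scene'):
    d=grab(n,n+'0'); print(n,d['fx'],-np.array(d['R']).T@d['t'],d['R'])
print(bot.state())
E
```

```text
top 453.46982204124794 [0.41477184 0.00840168 1.53269626] [[ 0.01889433 -0.99974215 -0.01259546]
 [-0.99797226 -0.01809204 -0.06102493]
 [ 0.06078132  0.01372294 -0.99805677]]
scene 391.66473352618425 [-0.47330245 -0.14963857  1.22656603] [[ 0.20969244 -0.97761598  0.01720704]
 [-0.74365722 -0.17088623 -0.64635272]
 [ 0.63482519  0.12273914 -0.76284473]]
{'clock': 0.1, 'qpos': array([-1.29607859e+00,  3.59412026e-01,  1.51130287e+00, -1.66152031e-05,
        1.27250399e+00, -1.15104899e-01]), 'joint_velocities': array([-0.00014617, -0.00326426, -0.00382241,  0.00140436, -0.00039971,
        0.00108092]), 'tau': array([-4.18944901e-04, -5.16360569e+01, -2.71406150e+01,  6.75546261e-02,
        2.76031333e-02, -2.83944456e-05]), 'eef_pos': array([ 0.22791471, -0.55468193,  0.40391401]), 'tool_rot': array([[ 9.24974656e-01,  3.80028523e-01, -4.56440847e-04],
       [ 3.80028758e-01, -9.24973354e-01,  1.56093724e-03],
       [ 1.71005051e-04, -1.61728803e-03, -9.99998678e-01]]), 'contact_force': array([ 0.15658238,  0.0639186 , -0.34018635]), 'torque': array([ 0.03845208,  0.03259556, -0.00518355]), 'grasp_force': 0.0, 'grip_width': 0.0878582167768653}
```

View pics/top0.png

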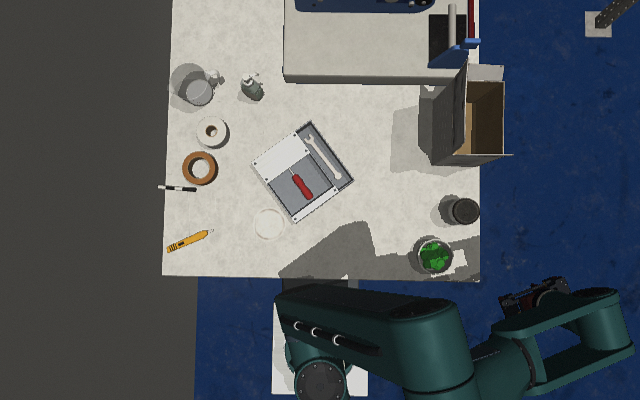

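View pics/scene0.png

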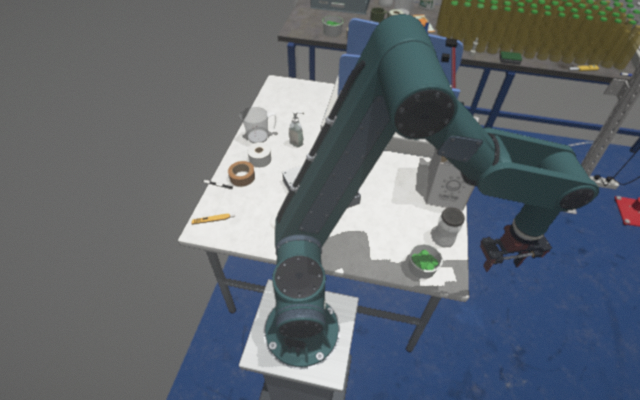

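Top view: the tray is around pixels (250–355, 120–225), with the red handle at about (302, 186). The scene view is blocked by the arm. I'll enlarge the tray next.

Run:
```python
import cv2
im=cv2.imread('pics/top0.png')[115:230,245:360]
cv2.imwrite('pics/c1.png',cv2.resize(im,(598,598),interpolation=cv2.INTER_CUBIC))
```

```text
(no output)
```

View pics/c1.png

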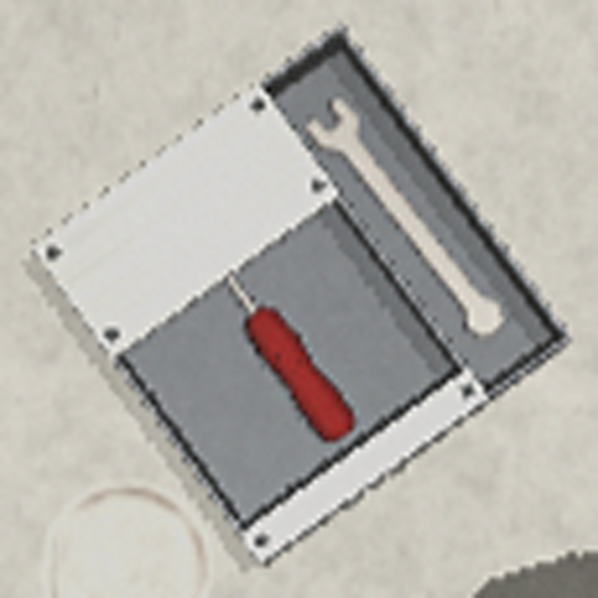

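The crop (scale 5.2) shows the cover corners at (38,247) and (262,88), and the lip corners at (262,565) and (488,395). The cover edge runs (118,352)–(340,200). The handle runs from its butt at (337,441) to its front at (258,308), and the shank meets the cover edge at (232,278).

Run:
```python
from h import *
from scipy.optimize import least_squares
d=pickle.load(open('pics/top0.pkl','rb'))
W=lambda p,z: ray(d,245+(p[0]+.5)/5.2-.5,115+(p[1]+.5)/5.2-.5,z)
px=[(38,247),(262,88),(262,565),(488,395),(118,352),(340,200),(245,525),(462,372),(345,30),(568,338)]
T=np.array([(124,89),(124,-89),(-124,89),(-124,-89),(35,89),(35,-89),(-100,85),(-100,-85),(124,-153),(-124,-153)])/1e3
Z=[.058]*8+[.054]*2
P=np.array([W(p,z)[:2] for p,z in zip(px,Z)])
def tf(q,T): c,s=np.cos(q[2]),np.sin(q[2]); return q[:2]+T@np.array([[c,s],[-s,c]])
r=least_squares(lambda q:(tf(q,T)-P).ravel(),[.5,0,.6]); q=r.x
print(q,np.degrees(q[2]));print((r.fun.reshape(-1,2)*1e3).round(1))
inv=lambda X:(X-q[:2])@np.array([[np.cos(q[2]),-np.sin(q[2])],[np.sin(q[2]),np.cos(q[2])]])
for p in [(337,441),(258,308),(232,278),(299,372)]:
    w=W(p,.017)[:2]; print(p,w.round(4),(inv(w)*1e3).round(1))
print((d['R']@np.r_[q[:2],.05]+d['t'])[2]/d['fx'])
```

```text
[0.56637291 0.09086661 0.64165976] 36.764396124671336
[[ 1.1  3.8]
 [ 4.   0.3]
 [-0.1  0.9]
 [-2.6 -2.3]
 [-4.6  2.7]
 [ 3.3 -2.2]
 [-3.3  0.9]
 [ 0.1 -1.2]
 [ 3.5  0.7]
 [-1.4 -3.7]]
(337, 441) [0.4944 0.0426] [-86.5   4.4]
(258, 308) [0.5796 0.0953] [13.3 -4.3]
(232, 278) [0.5988 0.1126] [39. -2.]
(299, 372) [0.5386 0.068 ] [-36.   -1.7]
0.003286130942485748
```

Tray pose fitted with residuals of about 3 mm (one pixel). The handle butt is near tray (-87,4) and the grip point near world (0.539, 0.068). I'll move above it first, then refine with the wrist camera.

Request:
servo_tool --motion '[22,-19,0,0,0,0,87,22,-19,0,0,0,0,87,22,-19,0,0,0,0,87,22,-19,0,0,0,0,87,22,-19,0,0,0,0,87,22,-19,0,0,0,0,87,22,-19,0,0,0,0,87,22,-19,0,0,0,0,87,22,-19,0,0,0,0,87,22,-19,0,0,0,0,87,22,-19,0,0,0,0,87,22,-19,0,0,0,0,87]'

```text
clock: 1.6
eef_pos: [0.3857, -0.2428, 0.4044]
tool_rot: [[0.925, 0.38, -0.0], [0.38, -0.925, 0.0], [-0.0, -0.001, -1.0]]
contact_force: [0.1, -0.2, 0.5]
grip_width: 0.087
grasp_force: 0.0
```

Request:
servo_tool --motion '[22,-19,0,0,0,0,87,22,-19,0,0,0,0,87,22,-19,0,0,0,0,87,22,-19,0,0,0,0,87,22,-19,0,0,0,0,87,22,-19,0,0,0,0,87,22,-19,0,0,0,0,87,22,-19,0,0,0,0,87,22,-19,0,0,0,0,87,22,-19,0,0,0,-0.1,87,0,-40,0,0,0,-0.09,87,0,0,0,0,0,0,87]'

```text
clock: 3.1
eef_pos: [0.4967, 0.0526, 0.4041]
tool_rot: [[0.835, 0.55, -0.002], [0.55, -0.835, 0.001], [-0.002, -0.002, -1.0]]
contact_force: [0.0, -0.2, -0.6]
grip_width: 0.0871
grasp_force: 0.0
```

Run:
```python
from h import *
s=bot.state(); print(s['clock'],s['eef_pos'],s['tool_rot'].round(3),s['qpos'].round(2),s['contact_force'])
d=grab('wrist','w1'); print(d['fx'],-np.array(d['R']).T@d['t'])
```

```text
3.1 [0.49669461 0.05259852 0.40412553] [[ 0.835  0.55  -0.002]
 [ 0.55  -0.835  0.001]
 [-0.002 -0.002 -1.   ]] [-0.03  0.22  1.72  0.    1.21  0.95] [ 0.02904396 -0.15934253 -0.59078735]
345.07372268013086 [0.55564191 0.09141485 0.38394906]
```

View pics/w1.png

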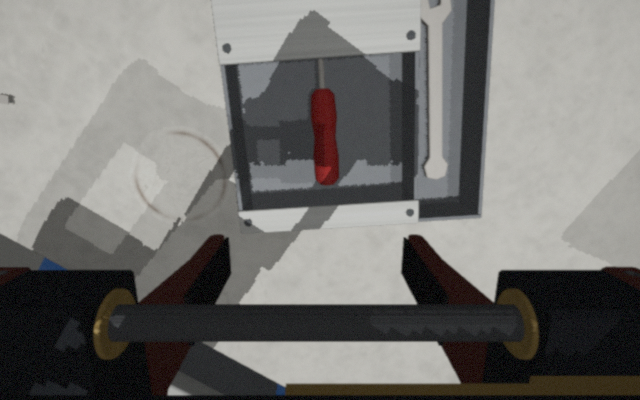

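Wrist view: the handle's butt edge is at (327,185), its front at (322,89), and the shank meets the cover edge at (321,60). Cover edge corners are (222,66) and (420,51). The lip's inner edge runs from (240,212) to (414,202).

```bash
cat > m.py <<'E'
from h import *
d=pickle.load(open('pics/w1.pkl','rb'))
ce=[ray(d,*p,.058)[:2] for p in [(222,66),(420,51),(240,212),(414,202)]]
print('cover',np.round(ce,4))
print('opening len',np.linalg.norm((ce[0]+ce[1]-ce[2]-ce[3])/2), 'cover w',np.linalg.norm(ce[0]-ce[1]),'yaw',np.degrees(np.arctan2(*((ce[0]+ce[1]-ce[2]-ce[3])[::-1]))))
b,f,s=[ray(d,*p,.017)[:2] for p in [(327,182),(322,89),(321,60)]]
print(b,f,s,'len',np.linalg.norm(f-b),'yaw',np.degrees(np.arctan2(*(f-b)[::-1])),np.degrees(np.arctan2(*(s-b)[::-1])))
u=(s-b)/np.linalg.norm(s-b)
lip=(ce[2]+ce[3])/2; cov=(ce[0]+ce[1])/2; t=(cov-lip)/np.linalg.norm(cov-lip)
print('butt to lip',(b-lip)@t,'butt to cover',(cov-b)@t)
st=bot.state(); R=st['tool_rot']; g=f-.052*u
print('grip',g,'delta in tool',(R.T@np.r_[g-(st['eef_pos']+.163*R[:,2])[:2],0]*1e3).round(1))
print('tool x yaw',np.degrees(np.arctan2(R[1,0],R[0,0])))
E
python3 m.py
```

```text
cover [[ 0.5421  0.1821]
 [ 0.648   0.0435]
 [ 0.4343  0.1012]
 [ 0.5366 -0.0356]]
opening len 0.1356252427186132 cover w 0.17440580992006627 yaw 36.13565355449538
[0.50023496 0.04074638] [0.57695848 0.09830105] [0.59914936 0.11425667] len 0.0959116218265353 yaw 36.87564718348783 36.61865346222337
butt to lip 0.01660555559497335 butt to cover 0.11901968712363983
grip [0.53522207 0.06728377] delta in tool [40.4  7.7 -0. ]
tool x yaw 33.29769709415795
```

Request:
servo_tool --motion '[20,4,0,0,0,0,60,20,4,0,0,0,-0.05,60,0,0,30,0,0,0,60,0,0,30,0,0,0,60,0,0,30,0,0,0,60,0,0,30,0,0,0,60,0,0,30,0,0,0,60,0,0,20,0,0,0,60,0,0,15,0,0,0,60,0,0,10,0,0,0,60,0,0,10,0,0,0,60,0,0,0,0,0,0,60]'

```text
clock: 4.65
eef_pos: [0.5357, 0.0661, 0.1993]
tool_rot: [[0.808, 0.589, -0.001], [0.589, -0.808, 0.0], [-0.001, -0.001, -1.0]]
contact_force: [1.9, 0.1, -0.6]
grip_width: 0.0599
grasp_force: 0.0
```

Run:
```python
from h import *
grab('wrist','w2')
```

```text
(no output)
```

View pics/w2.png

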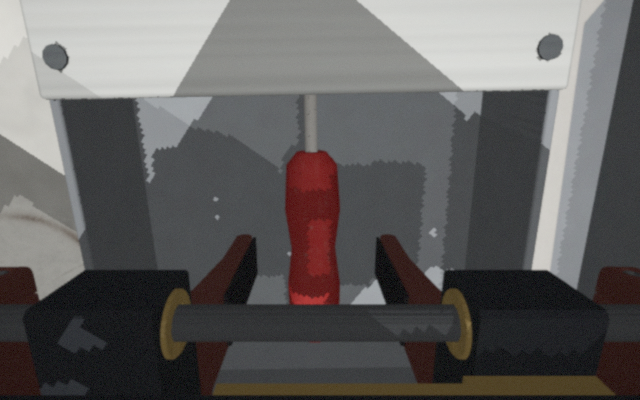

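The handle is centred between the fingers (axis at column ~313) and aligned with them. I'll go down 10 mm more and grip.

Request:
servo_tool --motion '[0,0,6,0,0,0,60,0,0,4,0,0,0,60,0,0,0,0,0,0,40,0,0,0,0,0,0,25,0,0,0,0,0,0,10,0,0,0,0,0,0,0,0,0,0,0,0,0,0,0,0,0,0,0,0,0]' --grip_force 30

```text
clock: 5.7
eef_pos: [0.5358, 0.0662, 0.1898]
tool_rot: [[0.808, 0.589, 0.0], [0.589, -0.808, 0.0], [0.0, -0.0, -1.0]]
contact_force: [-0.8, 0.3, 3.1]
grip_width: 0.0258
grasp_force: 30.0
```

Gripped at 25.8 mm opening with 30 N. Next I work out the tilt-and-draw rows, with clearances checked in the tray's x–z plane.

Run:
```python
import numpy as np
ax=lambda th:(np.array([np.cos(th),-np.sin(th)]),np.array([-np.sin(th),-np.cos(th)]))
def tcp(p): x,z=ax(p[2]); return np.array(p[:2])-151*x-173*z
D=np.pi/180
keys=[(112-k,17-.6*k,3.5*D*k) for k in range(7)]
for k in range(6):
    a,b=keys[k],keys[k+1]; d=tcp(b)-tcp(a); x,z=ax(a[2]); th=b[2]
    e=b[1]+(b[0]-35)*np.tan(th)+3/np.cos(th)
    print(np.round([d@x,d@z],1),'wy',-3.5*D,'shank top at cover',e,'lip handle bottom if at -100',b[1]+(b[0]+100)*np.tan(th)-13/np.cos(th),'butt x',b[0]-199*np.cos(th))
```

```text
[ 9.8 -8.3] wy -0.061086523819801536 shank top at cover 24.053965192605343 lip handle bottom if at -100 16.281019920021855 butt x -87.62882488595153
[ 9.9 -8.2] wy -0.061086523819801536 shank top at cover 28.031371544094387 lip handle bottom if at -100 28.487130058644937 butt x -87.51668417662307
[ 9.9 -8.2] wy -0.061086523819801536 shank top at cover 31.96618012236734 lip handle bottom if at -100 40.714466935144245 butt x -86.66772660522696
[10.  -8.1] wy -0.061086523819801536 shank top at cover 35.89278509560189 lip handle bottom if at -100 53.0622474098329 butt x -85.0888495289233
[10.  -8.1] wy -0.061086523819801536 shank top at cover 39.84710017470924 lip handle bottom if at -100 65.63597067111904 butt x -82.78967319889716
[10.1 -8. ] wy -0.061086523819801536 shank top at cover 43.86778146842561 lip handle bottom if at -100 78.55110630001428 butt x -79.78250487294315
```

Request:
servo_tool --motion '[9.8,0,-8.3,0,-0.061,0,0,9.9,0,-8.2,0,-0.061,0,0,9.9,0,-8.2,0,-0.061,0,0,10,0,-8.1,0,-0.061,0,0,10,0,-8.1,0,-0.061,0,0,10,0,-8,0,-0.061,0,0,0,0,0,0,0,0,0,0,0,0,0,0,0,0]'

```text
clock: 6.7
eef_pos: [0.5886, 0.1047, 0.2282]
tool_rot: [[0.755, 0.589, -0.289], [0.55, -0.808, -0.21], [-0.358, -0.001, -0.934]]
contact_force: [0.1, 0.4, -0.5]
grip_width: 0.0257
grasp_force: 30.0
```

Run:
```python
from h import *
print(bot.state()['qpos'].round(2))
a=grab('wrist','w3')['image']; b=grab('top','t3')['image'][80:240,220:400]
cv2.imwrite('pics/c3.png',np.vstack([cv2.resize(a,(480,300)),cv2.resize(b,(338,300))[:, :] if 0 else cv2.copyMakeBorder(cv2.resize(b,(338,300)),0,0,0,142,0)]))
```

```text
[ 0.12  0.65  1.53 -0.18  1.29  1.14]
```

View pics/c3.png

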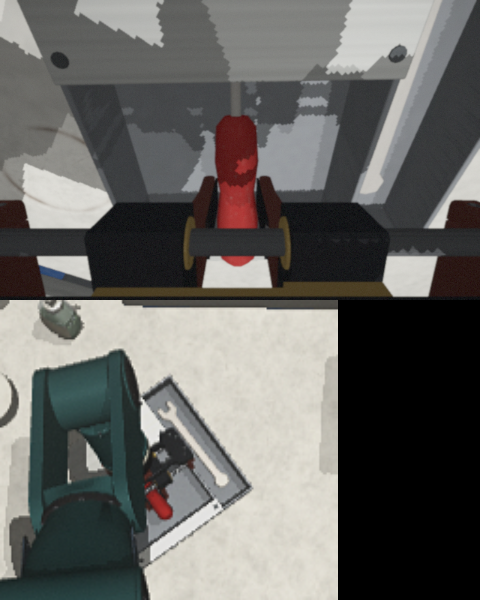

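The tool is tilted 21° and held, with the shank still under the cover, no contact force and the tray unmoved. I'll draw it out along its axis.

Request:
servo_tool --motion '[-10,0,0,0,0,0,0,-15,0,0,0,0,0,0,-15,0,0,0,0,0,0,-15,0,0,0,0,0,0,-15,0,0,0,0,0,0,-15,0,0,0,0,0,0,-15,0,0,0,0,0,0,-12,0,0,0,0,0,0,0,0,0,0,0,0,0]'

```text
clock: 7.92
eef_pos: [0.504, 0.0429, 0.2692]
tool_rot: [[0.755, 0.588, -0.289], [0.55, -0.809, -0.21], [-0.358, -0.0, -0.934]]
contact_force: [0.9, 0.5, -0.8]
grip_width: 0.0259
grasp_force: 30.0
```

Run:
```python
from h import *
a=grab('wrist','w4')['image']; cv2.imwrite('pics/c4.png',a)
```

```text
(no output)
```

View pics/c4.png

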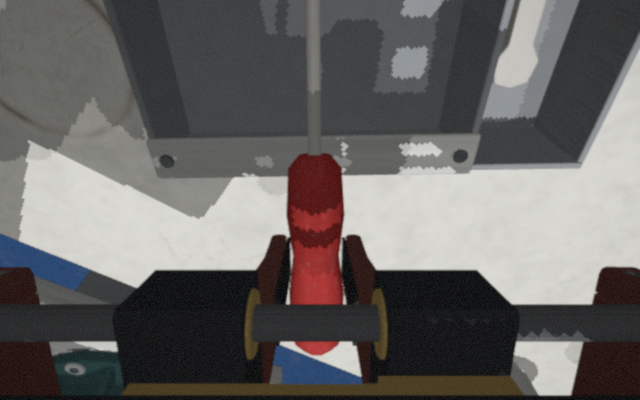

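The shank is in the open, over the opening and lip; by calculation the tip is about 30 mm behind the cover edge. Next: lift straight up, level, and centre over the tray.

Request:
servo_tool --motion '[-4.3,0,-11.2,0,0,0,0,-8.6,0,-22.4,0,0,0,0,-8.6,0,-22.4,0,0,0,0,-8.6,0,-22.4,0,0,0,0,-8.6,0,-22.4,0,0,0,0,-8.6,0,-22.4,0,0,0,0,-8.6,0,-22.4,0,0,0,0,0,0,0,0,0,0,0]'

```text
clock: 8.98
eef_pos: [0.5053, 0.0435, 0.4267]
tool_rot: [[0.756, 0.589, -0.285], [0.55, -0.808, -0.211], [-0.354, 0.002, -0.935]]
contact_force: [0.8, -0.2, -1.2]
grip_width: 0.0257
grasp_force: 30.0
```

Request:
servo_tool --motion '[0,0,0,0,0.061,0,0,0,0,0,0,0.061,0,0,0,0,0,0,0.061,0,0,0,0,0,0,0.061,0,0,0,0,0,0,0.061,0,0,0,0,0,0,0.061,0,0,10,0,0,0,0,0,0,12,0,0,0,0,0,0,6,0,0,0,0,0,0,0,0,0,0,0,0,0,0,0,0,0,0,0,0,0,0,0,0,0,0,0]'

```text
clock: 10.48
eef_pos: [0.527, 0.0597, 0.4247]
tool_rot: [[0.808, 0.589, -0.0], [0.589, -0.808, 0.0], [-0.0, -0.0, -1.0]]
contact_force: [0.4, 1.2, -1.2]
grip_width: 0.0253
grasp_force: 30.0
```

Run:
```python
from h import *
s=bot.state(); print(s['qpos'].round(2),abs(s['joint_velocities']).max())
a=grab('wrist','w5')['image']; b=grab('scene','s5')['image'][100:250,190:400]; c=grab('top','t5')['image'][80:240,220:400]
cv2.imwrite('pics/c5.png',np.vstack([cv2.resize(a,(480,300)),np.hstack([cv2.resize(b,(420,300)),cv2.resize(c,(338,300))])[:,:758]]) if 0 else np.vstack([cv2.copyMakeBorder(cv2.resize(a,(480,300)),0,0,0,278,0),np.hstack([cv2.resize(b,(420,300)),cv2.resize(c,(338,300))])]))
```

```text
[-0.02  0.24  1.63 -0.    1.27  0.92] 0.0021297719759454225
```

View pics/c5.png

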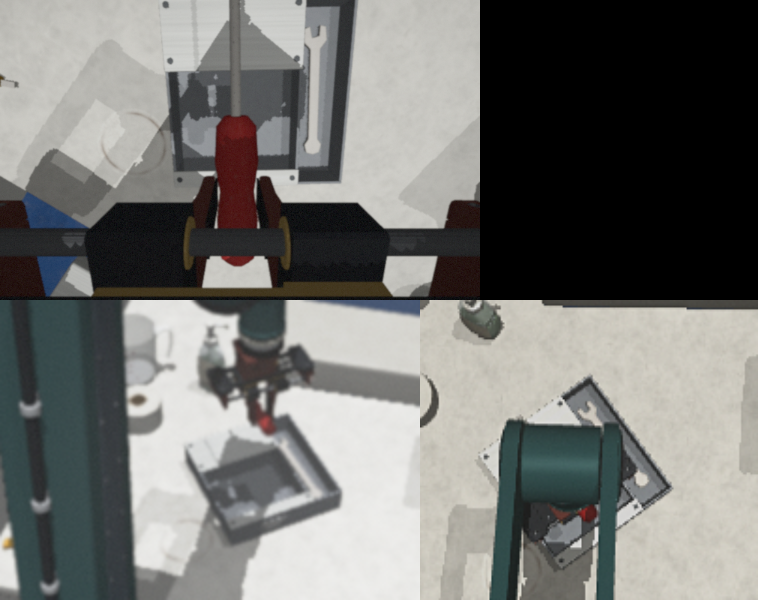

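The screwdriver is held level and sits in the gripper as it did before. Its axis is at about z 0.25, so its underside is roughly 18 cm above the cover. The tray and spanner look unmoved and the arm is still, so I'm handing in.

```bash
python3 -c "
from plant import bot
print(bot.finish_job())"
```

```text
the job is handed in; nothing more can be done
None
```

The job is handed in at about 10.6 s: the screwdriver was drawn out diagonally and is held still and level over the tray, its underside about 18 cm above the cover, with the tray and spanner unmoved as far as the pictures show.

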